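# Stand up the fallen pipette can and take off its cover

## Task

The square steel pipette can has been knocked over beside the thermal cycler. With its cover still on and its foot kept on the bench, tip it up by pushing its top end over towards the cycler's side panel until it stands upright there, its back to the panel. Then draw the cover straight up off it, leaving the inner can standing where it is, and stand the cover open end down on the steel tray beside the beaker; handle it gently, there is glass inside, and leave the other things where they are.

Things in the scene. Friction and masses are not known exactly. Their poses are not given: they have to be found in the camera images.
- can: Inner part of the steel pipette can, 0.34 kg. Origin: centre of its underside; own z runs from foot to top end (level at the start, pointing away from the cycler; up when it stands). Foot 58 x 58 x 34 mm high, flush with the cover's outside; above it a 48.5 mm square sleeve to z = 120 mm and glass pipettes (fixed in it) to 158 mm, under the cover. Can with cover: 58 x 58 x 170 mm.
- cover: Slip-over cover of the can: plain steel square tube closed at the top, 58 x 58 mm outside, 136 mm long, walls 3 mm, 0.15 kg. Origin: centre of its open mouth; own z runs from the mouth to the closed top end at z = 136 mm. Only slipped on (1.7 mm play each side), mouth on the foot's shoulder; draws off along z. Grip it across any two opposite faces.
- can_seat (a point): Centre of the foot's shoulder on the inner can, 34 mm above its underside: where the centre of the cover's mouth is while the cover is on.
- cycler: Thermal cycler, white box fixed to the bench, 320 (own x) x 200 (own y) mm, body 140 mm high, heated lid on top to 162 mm set 25 mm in from the sides. Origin: centre of its underside. The side panel by which the can lies is the flat upright face at own y = -100 mm, facing own -y, from 12 to 140 mm above the bench.
- tray: Flat stainless tray fixed to the bench, 270 (own x) x 190 (own y) mm, floor 4 mm thick, rim 14 mm high and 4 mm thick. Origin: centre of its underside; z up.
- beaker: Glass beaker standing on the tray, 74 mm across, 90 mm high. Origin: centre of its underside.
- bottle: Amber screw-cap bottle, 68 mm across, 145 mm high, standing by the cycler's side panel. Origin: centre of its underside.
- jar: White plastic jar, 72 mm across, 105 mm high, standing by the cycler's side panel. Origin: centre of its underside.
- tip_box: Closed box of pipette tips, 122 (own x) x 85 (own y) mm, 67 mm high. Origin: centre of its underside.
- tube_rack: White rack of small tubes, 150 (own x) x 90 (own y) mm, 58 mm high. Origin: centre of its underside.
- dishes: Stack of four Petri dishes, 90 mm across, 62 mm high. Origin: centre of its underside.
Things that resemble listed ones, but are neither listed nor needed, are in the scene too. What is shaped like the cover but blue is not meant.

How it is judged:
On the way, in this order (a step that is already met when the one before it is completed fails the run):
1. the can stands upright by the cycler's side panel with its cover fully on (angle between can's own z axis and vertical below 0.09 rad and height (world z) of can below 0.008 m and y of can in the frame of cycler between -0.154 and -0.12 m and x of can in the frame of cycler between -0.15 and 0.15 m and distance between cover and can_seat below 0.008 m), for 0.3 s.
2. the cover has been drawn clear above the inner can, which still stands there (angle between can's own z axis and vertical below 0.09 rad and height (world z) of can below 0.008 m and y of can in the frame of cycler between -0.154 and -0.12 m and x of can in the frame of cycler between -0.15 and 0.15 m and z of cover in the frame of can above 0.15 m), for 0.1 s.
At the end, for the whole second after the job is handed in: The inner can stands upright (within 5 degrees), at rest on the bench by the cycler's side panel, its near face no more than 25 mm from the panel; the cover stands upright (within 5 degrees), open end down and at rest, on the tray's floor inside the rim (angle between each of can, cover's own z axis and vertical below 0.09 rad and height (world z) of can below 0.008 m and y of can in the frame of cycler between -0.154 and -0.12 m and x of can in the frame of cycler between -0.15 and 0.15 m and z of cover in the frame of tray between -0.003 and 0.01 m and x of cover in the frame of tray between -0.115 and 0.115 m and y of cover in the frame of tray between -0.075 and 0.075 m and linear speed of each of can, cover below 0.02 m/s); the robot touches nothing.
It fails at once if the can's foot is lifted off the bench (by more than about 16 mm while lying or tipping, 20 mm while standing) (height (world z) of can above 0.045 m or (angle between can's own z axis and vertical below 0.25 rad and height (world z) of can above 0.02 m)).
It fails at once if the can falls or is flung (turns faster than 6 rad/s) (angular speed of can above 6 rad/s).
It fails at once if a bystander (bottle, jar, tip box, tube rack, dishes, beaker) is pushed more than 30 mm from its place or tipped over (distance of any of bottle, jar, tip_box, tube_rack, dishes, beaker from where it was at the start of the episode above 0.03 m or angle between any of bottle, jar, tip_box, tube_rack, dishes, beaker's own z axis and vertical above 0.4 rad).
It also fails if it takes over 56 s, if anything falls off the work surface, if the arm or the gripper's body presses on something with over 40 N, if the wrist force passes 120 N, or if a joint passes its speed limit or range.

## Robot

A 6-joint arm with a two-finger parallel gripper is mounted at the origin on the work surface. World frame = base frame: x ahead of the robot, y to its left, z up, the work surface at z = 0. Lengths are in m, angles in rad, forces in N, time in s.
With the tool pointing down it reaches from about 0.3 to 0.875 m from the base axis. Payload 6.4 kg.
Tool frame: the origin (TCP) lies at the centre of the arm's flange, where the gripper is bolted on; the fingertips stand 173 mm ahead of it and the grasp point (between the pads) lies ctrl.grip_point_offset ahead of it (ctrl.grip_point_offset is the distance from the TCP to the grasp point, in m); z points along the fingers, y is the direction in which the jaws open and shut (so a half turn about z gives the same grasp; the last joint's range is limited). The gripper opens to 85 mm and grips with 20 to 120 N. Pads are 22 mm wide; open, the fingers measure 114 mm over their backs; the gripper's body (76 mm by 85 mm) begins 54 mm behind the grasp point. The pads swing forward as they close: fully open they stand 13 mm farther back than shut.
Start: joints at [0.915, 0.181, 1.607, -0, 1.354, -0.206], TCP at [0.25, 0.518, 0.405] pointing down, gripper open.
Joint ranges: [-2.99, 2.99], [-0.89, 2.07], [0.3, 2.58], [-1.14, 4.28], [0, 2.63], [-3.12, 3.12]. Speed limits (rad/s): [2.57, 2.57, 3.01, 3.14, 3.14, 3.14].

## Interface

Orientations are given as a unit quaternion [w, x, y, z].
In Python, from bench import ctrl, cams, boxes_of, landmark_of gives the robot as it stands.
- The arm moves only by the shell command python3 -m handwheel 'ROWS'. ROWS is JSON, a list of rows, each an object with "offset": the shift along the tool's x, y, z in m, a list of three; "spin": the turn about the tool's z in degrees; "grip": the opening, from 0 (shut) to 1 (fully open). A call has 1 to 20 rows; each row is the pose to reach, as a shift and turn from the pose commanded when the call began, along the tool's axes at that moment; what a row does not reach only later rows make up. A row lasts 1/8 s, in which the tool goes at most 62.5 mm and 10.7 degrees, less where a joint would pass 70% of its speed; a pose out of reach is approached as far as the arm can. A call with a gripper value outside its range is refused whole. The fingers move at their own pace and stop on an object; the grip force is fixed at half the most. Time passes only in rows, so rows that repeat a pose let the fingers close. It gives the time, the measured TCP pose, the force and the opening at its end, in the units of the state.
- ctrl.get_obs(): the state, without advancing time (a new reading comes with each control period).
- cams.camera(name): name is "scene" or "top"; returns a dict with "color" (384x512x3 uint8, red, green, blue), "camera_matrix" (3x3 intrinsics, pixels), "view" (4x4, takes a point from world to camera coordinates). Camera axes: x right, y up, looking along -z (the intrinsics and any distortion apply to the point x, -y, -z); pixel columns grow to the right and rows downward; lengths in m; the calibration is good to about 2 mm. A picture is of the moment at which its call begins. There is no depth.
- ctrl.hand_in(): hands the job in, once; it reports no verdict.
Trained networks look in a picture, given as the dict that the camera call returned (one of the last four; its "shot" number tells which), for a name from the list of things; names that differ only in an ending like _2 or _b are one class to them, and where a whole thing is asked for, a point or a joint stands for the part that bears it (a point fixed in the world has none). Each returns a list of dicts, best first, with "confidence" (0 to 1); they miss things now and then, are a little off and sometimes report something else, mostly with a low value. They report only what shows in the picture. A call takes as long as a camera call. They do not tell look-alikes from the thing itself.
- boxes_of(picture, thing): "uv" ([column, row] in pixels, amid what is visible of it).
- landmark_of(picture, thing): "uv" ([column, row] in pixels: a listed point, or the origin of a listed thing).
The state is a dict: "time_s": time; "q": joint angles; "dq": joint speeds; "joint_efforts": joint torques, N m; "eef_pos": TCP position; "eef_rot": TCP orientation; "wrist_force": force on the tool from outside, world axes, zero at the start; "torque": the same for the moment, N m; "opening": opening from 0.0 (shut) to 1.0 (fully open).
Only numpy, scipy, OpenCV 4.12 (cv2) and the standard library are available. Lean on these libraries where they do the work, as an engineer would, in place of code of your own. Each camera call takes 0.05 s, during which the arm holds its last target.

## Working session

There is one attempt and no reset: what is moved stays moved. The work goes in short steps, Python scripts to look and compute and a shell command to move; the robot and the scene stay as the last step left them, time stands still between calls to the robot, and variables do not carry over. Pictures are saved under pics/ and viewed, and the job is handed in when it is done.

```bash
ls; mkdir -p pics; cat > h.py <<'E'
import numpy as np, cv2
from bench import ctrl, cams, boxes_of, landmark_of
def pic(name,fn):
    p=cams.camera(name); cv2.imwrite('pics/'+fn,p['color'][:,:,::-1]); return p
def ray(p,uv):
    K=np.array(p['camera_matrix']);V=np.array(p['view']);R=V[:3,:3];c=-R.T@V[:3,3]
    d=np.linalg.inv(K)@[uv[0],uv[1],1]; return c,R.T@np.array([d[0],-d[1],-d[2]])
def at_z(p,uv,z):
    c,d=ray(p,uv); return c+d*(z-c[2])/d[2]
def proj(p,X):
    K=np.array(p['camera_matrix']);V=np.array(p['view']);x=V[:3,:3]@X+V[:3,3]
    u=K@[x[0],-x[1],-x[2]]; return u[:2]/u[2]
E
python3 - <<'E'
from h import *
o=ctrl.get_obs();print(o['time_s'],o['eef_pos'],o['eef_rot'],o['opening'],ctrl.grip_point_offset)
for n in('scene','top'):
    p=pic(n,n+'1.png');print(n,[k for k in p],np.round(p['view'],3).tolist(),np.round(p['camera_matrix'],1).tolist())
    for t in('can','cover','can_seat','cycler','tray','beaker','bottle','jar','tip_box','tube_rack','dishes'):
        L=landmark_of(p,t);B=boxes_of(p,t)
        print(t,[(np.round(x['uv'],1).tolist(),round(x['confidence'],2)) for x in L],'|',[(np.round(x['uv'],1).tolist(),round(x['confidence'],2)) for x in B])
E
```

```text
pics
0.0 [0.24982494 0.51761365 0.40377709] [-3.67217741e-04  2.22992106e-01  9.74819855e-01 -7.97294777e-04] 0.9999899629421064 0.1547
scene ['color', 'camera_matrix', 'view', 'shot'] [[0.756, 0.655, 0.012, -0.448], [-0.45, 0.505, 0.736, 0.15], [0.476, -0.562, 0.677, -1.329], [0.0, 0.0, 0.0, 1.0]] [[422.0, 0.0, 262.0], [0.0, 422.0, 190.0], [0.0, 0.0, 1.0]]
can [([313.9, 178.0], 0.55)] | [([311.5, 177.1], 0.66)]
cover [([299.5, 181.6], 0.62)] | [([275.8, 189.1], 0.63), ([223.0, 171.7], 0.62)]
can_seat [([299.7, 183.5], 0.82), ([190.7, 220.8], 0.52)] | [([306.8, 178.1], 0.83), ([353.5, 185.3], 0.45)]
cycler [([346.8, 157.0], 0.83)] | [([348.1, 136.6], 0.72)]
tray [([178.2, 292.3], 0.68)] | [([184.9, 293.9], 0.92)]
beaker [([170.4, 312.9], 0.65)] | [([165.9, 299.7], 0.57), ([184.8, 297.0], 0.54)]
bottle [([348.1, 199.2], 0.72)] | [([351.2, 187.5], 0.86)]
jar [([169.8, 314.1], 0.68), ([276.4, 156.1], 0.63), ([245.8, 248.3], 0.52), ([177.2, 296.2], 0.37)] | [([277.2, 141.6], 0.6)]
tip_box [([191.2, 225.0], 0.63), ([300.2, 179.9], 0.37)] | [([279.0, 189.9], 0.37)]
tube_rack [([243.0, 245.
[... 482 characters left out ...]
209.6, 175.7], 0.72)] | [([236.1, 187.1], 0.85), ([255.9, 260.9], 0.81)]
can_seat [([205.2, 174.8], 0.91), ([403.0, 178.2], 0.4)] | [([199.8, 173.3], 0.65)]
cycler [([117.4, 170.7], 0.76)] | [([105.8, 162.4], 0.81), ([303.0, 108.7], 0.58)]
tray [([400.2, 175.7], 0.57)] | [([394.9, 184.9], 0.76), ([235.6, 186.0], 0.16)]
beaker [([417.6, 162.2], 0.63), ([178.4, 242.9], 0.59)] | [([425.2, 156.3], 0.63)]
bottle [([193.0, 122.6], 0.75)] | [([189.1, 115.6], 0.98)]
jar [] | [([174.9, 243.5], 0.74)]
tip_box [([329.6, 233.0], 0.78), ([121.2, 171.9], 0.3)] | [([327.7, 232.9], 0.78)]
tube_rack [([321.4, 167.2], 0.68)] | [([320.6, 162.9], 0.86)]
dishes [([302.4, 113.2], 0.57)] | [([306.9, 109.4], 0.55)]
```

```bash
python3 -c "
import cv2
for n in('scene','top'):
    a=cv2.imread(f'pics/{n}1.png');cv2.imwrite(f'pics/{n}1b.png',cv2.resize(a,(800,600),interpolation=cv2.INTER_CUBIC))"
```

```text
(no output)
```

View pics/scene1b.png

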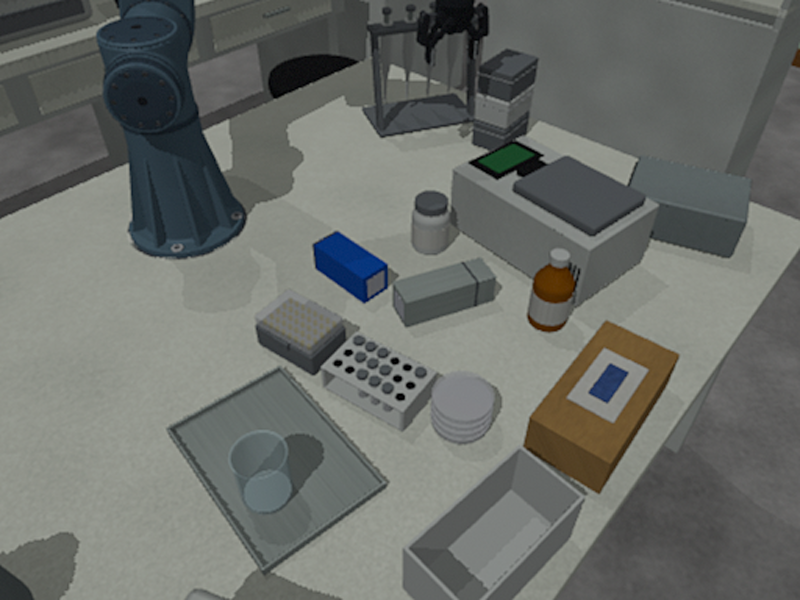

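View pics/top1b.png

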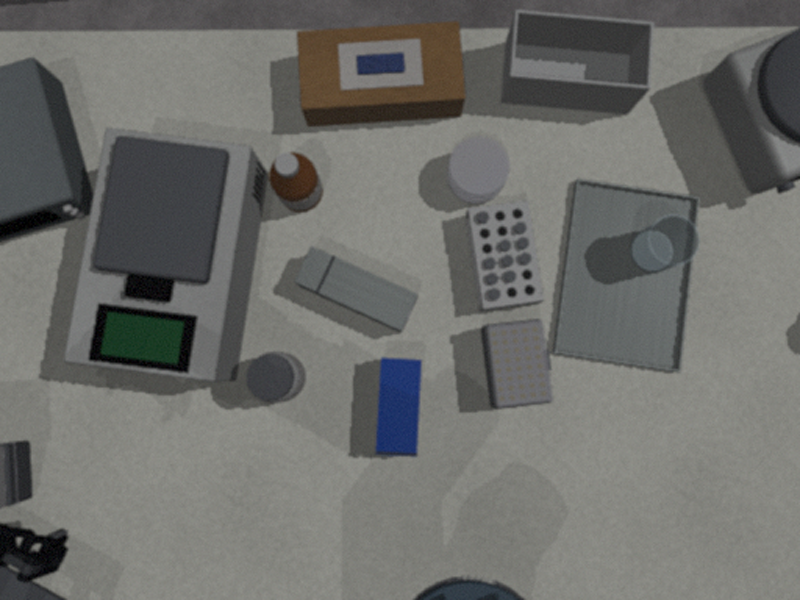

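The steel can is at top pixel (228,186) and scene (285,187), with its foot seam towards the cycler. The blue look-alike is at top (255,260) and scene (224,171), and the description rules it out. The light grey open bin at top (372,40) is a different shape. I'll check this choice in a close crop.

```bash
python3 -c "
import cv2,numpy as np
a=cv2.imread('pics/top1.png')[60:260,20:290];b=cv2.imread('pics/scene1.png')[80:230,190:440]
cv2.imwrite('pics/c1.png',cv2.resize(a,None,fx=2.96,fy=2.96,interpolation=cv2.INTER_CUBIC))
cv2.imwrite('pics/c2.png',cv2.resize(b,None,fx=3.2,fy=3.2,interpolation=cv2.INTER_CUBIC))"
```

```text
(no output)
```

View pics/c1.png

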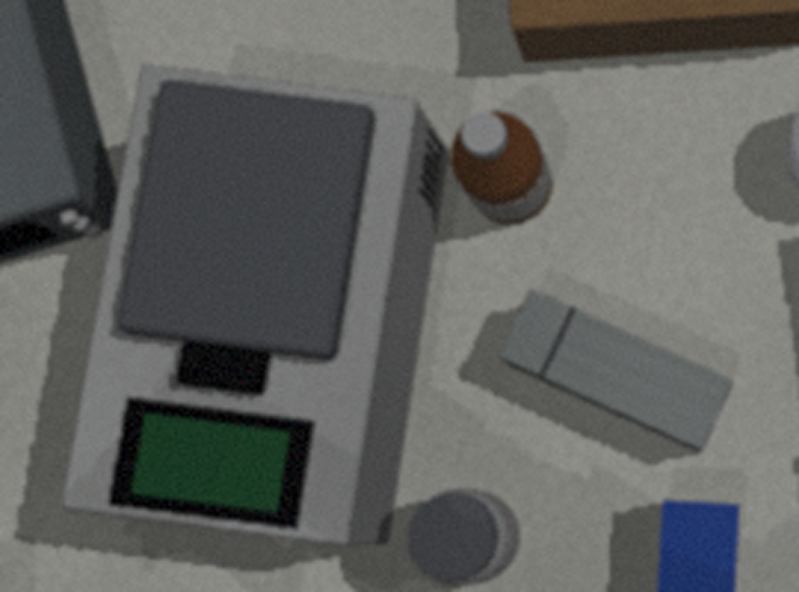

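View pics/c2.png

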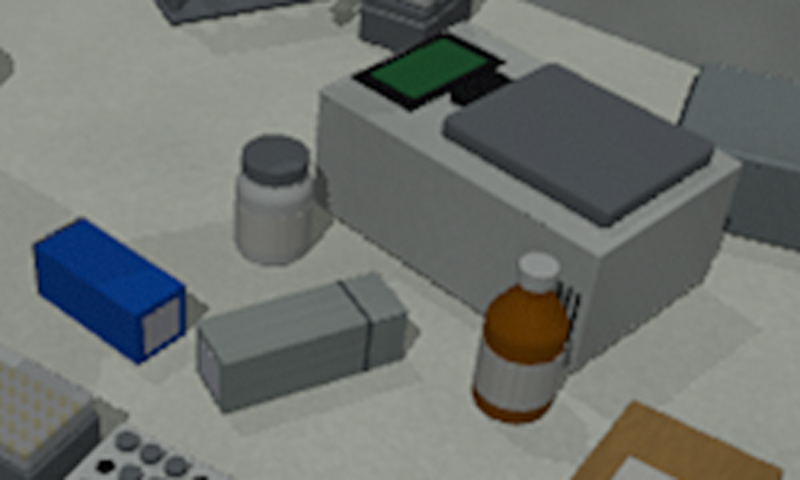

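The crops confirm it: a steel box with a foot seam, at about crop (615,370), i.e. top (228,185). Next I measure the corners.

```bash
python3 - <<'E'
from h import *
p=cams.camera('top');s=cams.camera('scene')
T=lambda a:(a[0]/2.96+20,a[1]/2.96+60)
S=lambda a:(a[0]/3.2+190,a[1]/3.2+80)
P=lambda n,v:print(n,np.round(v,4))
from itertools import combinations
can={k:at_z(p,T(v),.058) for k,v in dict(A=(531,291),B=(503,357),C=(732,381),D=(701,451)).items()}
for k in can:P(k,can[k])
print([ (a+b,round(float(np.linalg.norm(can[a]-can[b])),4)) for a,b in combinations('ABCD',2)])
for k,v in dict(A2=(376,273),B2=(339-0,283),C2=(222,350),D2=(197,325)).items():P('scene '+k,at_z(s,S(v),.058))
for k,v in dict(C0=(225,411),B0=(404,358)).items():P('scene bench '+k,at_z(s,S(v),.0))
for k,v in dict(c1=(413,98),c2=(350,542),c3=(143,65),c4=(68,507)).items():P('cyc '+k,at_z(p,T(v),.14))
for k,v in dict(c1=(600,250),c2=(318,93),c3=(740,163)).items():P('cyc sc '+k,at_z(s,S(v),.14))
P('panel bot',at_z(p,T((388,542)),0));P('panel bot',at_z(p,T((440,205)),0.0))
P('bottle cap',at_z(p,T((484,134)),.145));P('jar cap',at_z(p,T((453,537)),.105))
P('bottle base',at_z(p,T((518,193)),0.0));P('jar base',at_z(p,T((483,527)),0.0))
t=1/1.5625
for k,v in dict(t1=(578,181),t2=(697,198),t3=(679,370),t4=(555,354)).items():P('tray '+k,at_z(p,(v[0]*t,v[1]*t),.014))
P('beaker base',at_z(p,(654*t,250*t),.004));P('beaker rim',at_z(p,(673*t,241*t),.094))
P('tiprack', at_z(p,(516*t,363*t),.067)); P('tuberack',at_z(p,(505*t,256*t),.058));P('dishes',at_z(p,(479*t,165*t),.062))
E
```

```text
A [0.5916 0.2219 0.058 ]
B [0.541  0.2428 0.058 ]
C [0.5212 0.0693 0.058 ]
D [0.4683 0.0932 0.058 ]
[('AB', 0.0548), ('AC', 0.168), ('AD', 0.1782), ('BC', 0.1747), ('BD', 0.1663), ('CD', 0.0581)]
scene A2 [0.5483 0.2428 0.058 ]
scene B2 [0.5327 0.2108 0.058 ]
scene C2 [0.5139 0.0804 0.058 ]
scene D2 [0.4784 0.0897 0.058 ]
scene bench C0 [0.5238 0.0736 0.    ]
scene bench B0 [0.5972 0.2257 0.    ]
cyc c1 [0.7163 0.2961 0.14  ]
cyc c2 [0.4028 0.3346 0.14  ]
cyc c3 [0.7417 0.4885 0.14  ]
cyc c4 [0.4284 0.5283 0.14  ]
cyc sc c1 [0.7173 0.2975 0.14  ]
cyc sc c2 [0.4101 0.3301 0.14  ]
cyc sc c3 [0.7465 0.4838 0.14  ]
panel bot [0.4021 0.341  0.    ]
panel bot [0.6737 0.3034 0.    ]
bottle cap [0.6881 0.2446 0.145 ]
jar cap [0.4056 0.2705 0.105 ]
bottle base [0.6833 0.2402 0.    ]
jar base [0.4132 0.2661 0.    ]
tray t1 [ 0.6995 -0.1789  0.014 ]
tray t2 [ 0.6716 -0.3599  0.014 ]
tray t3 [ 0.4108 -0.319   0.014 ]
tray t4 [ 0.4361 -0.1353  0.014 ]
beaker base [ 0.5935 -0.294   0.004 ]
beaker rim [ 0.5901 -0.2881  0.094 ]
tiprack [ 0.4224 -0.0681  0.067 ]
tuberack [ 0.5768 -0.0577  0.058 ]
dishes [ 0.711  -0.0223  0.062 ]
```

```bash
cat >> h.py <<'E'
from scipy.spatial.transform import Rotation as Ro
def tool():
    o=ctrl.get_obs();w,x,y,z=o['eef_rot'];return np.array(o['eef_pos']),Ro.from_quat([x,y,z,w]).as_matrix(),o
def delta(target,ybear=None):
    """tool-axes offset to reach TCP target; spin (deg) to put tool x at bearing"""
    P,R,o=tool();d=R.T@(np.array(target)-P);b=np.degrees(np.arctan2(R[1,0],R[0,0]))
    s=None if ybear is None else (b-ybear+180)%360-180
    print('t',round(o['time_s'],3),'P',np.round(P,4),'xbear',round(b,2),'offset',np.round(d,4),'spin',None if s is None else round(s,2),'open',round(o['opening'],3),'F',np.round(o['wrist_force'],2))
E
python3 - <<'E'
from h import *
# corners of can from both views, fit x,y,yaw
from scipy.optimize import least_squares
p=cams.camera('top');s=cams.camera('scene')
T=lambda a:np.array((a[0]/2.96+20,a[1]/2.96+60));S=lambda a:np.array((a[0]/3.2+190,a[1]/3.2+80))
# local: along axis l (0 foot,.17 top), lateral w (+ = left of top->foot direction, i.e. B side), z
ob=[(p,T((531,291)),0,-1,1),(p,T((503,357)),0,1,1),(p,T((732,381)),1,-1,1),(p,T((701,451)),1,1,1),
(s,S((376,273)),0,1,1),(s,S((222,350)),1,-1,1),(s,S((197,325)),1,1,1),(s,S((225,411)),1,-1,0),(s,S((404,358)),0,-1,0),(s,S((407,312)),0,-1,1)]
def f(v):
    r=[]
    d=np.array([np.cos(v[2]),np.sin(v[2])]);n=np.array([-d[1],d[0]])
    for c,uv,l,w,h in ob:
        xy=v[:2]-d*.17*l+n*.029*w
        r+=list(proj(c,np.array([*xy,.058*h]))-uv)
    return r
r=least_squares(f,[.569,.233,np.radians(64.5)]);print(r.x,np.degrees(r.x[2]),np.round(r.fun,1))
d=np.array([np.cos(r.x[2]),np.sin(r.x[2])]);G=r.x[:2]-.152*d;print('G',G)
delta([*G,.36],np.degrees(r.x[2]))
E
```

```text
[0.56913298 0.23505199 1.12529563] 64.47469024910855 [-0.3 -1.6 -2.1 -0.9  0.  -0.4 -0.4 -0.6 -0.5 -1.6 -0.5  3.7 -1.3 -2.3
 -1.6  0.6 -1.2  0.3 -0.  -1.2]
G [0.50363469 0.09788794]
t 2.5 P [0.25   0.5178 0.4047] xbear 154.23 offset [-0.411  -0.2679  0.0447] spin 89.76 open 1.0 F [-0.08 -0.37 -0.55]
```

```bash
python3 -m handwheel '[{"offset":[-0.411,-0.268,0.04],"spin":90,"grip":1},{"offset":[-0.411,-0.268,0.04],"spin":90,"grip":1},{"offset":[-0.411,-0.268,0.04],"spin":90,"grip":1},{"offset":[-0.411,-0.268,0.04],"spin":90,"grip":1},{"offset":[-0.411,-0.268,0.04],"spin":90,"grip":1},{"offset":[-0.411,-0.268,0.04],"spin":90,"grip":1},{"offset":[-0.411,-0.268,0.04],"spin":90,"grip":1},{"offset":[-0.411,-0.268,0.04],"spin":90,"grip":1},{"offset":[-0.411,-0.268,0.04],"spin":90,"grip":1},{"offset":[-0.411,-0.268,0.04],"spin":90,"grip":1},{"offset":[-0.411,-0.268,0.04],"spin":90,"grip":1}]'
python3 - <<'E'
from h import *
delta([.5036,.0979,.187],64.5)
a=pic('top','t2.png');b=pic('scene','s2.png')
cv2.imwrite('pics/t2b.png',cv2.resize(np.hstack([a['color'],b['color']])[:,:,::-1],(800,300)))
E
```

```text
time_s: 3.88
eef_pos: [0.5033, 0.0982, 0.3647]
eef_rot: [-0.0, 0.846, 0.533, 0.0]
wrist_force: [0.1, 0.1, -0.6]
opening: 1.001
t 3.875 P [0.5033 0.0982 0.3647] xbear 64.36 offset [-0.0002  0.0004  0.1777] spin -0.14 open 1.001 F [ 0.05  0.14 -0.6 ]
```

View pics/t2b.png

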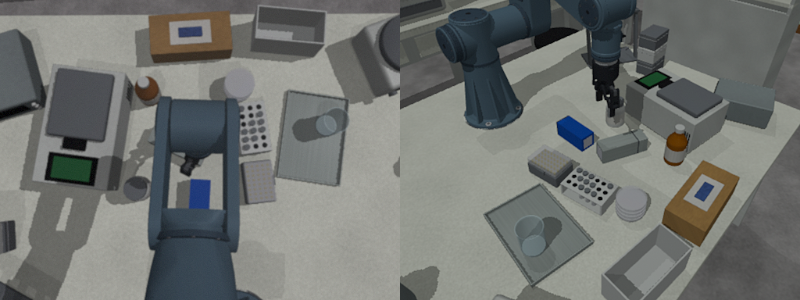

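```bash
python3 -m handwheel '[{"offset":[0,0,0.06],"spin":0,"grip":1},{"offset":[0,0,0.115],"spin":0,"grip":1},{"offset":[0,0,0.15],"spin":0,"grip":1},{"offset":[0,0,0.176],"spin":0,"grip":1},{"offset":[0,0,0.176],"spin":0,"grip":1},{"offset":[0,0,0.176],"spin":0,"grip":1}]'
python3 - <<'E'
from h import *
delta([.5036,.0979,.187],64.5)
b=pic('scene','s3.png')
cv2.imwrite('pics/s3b.png',cv2.resize(b['color'][60:260,150:430][:,:,::-1],(784,560)))
E
```

```text
time_s: 4.72
eef_pos: [0.5041, 0.0981, 0.1898]
eef_rot: [0.0, 0.847, 0.532, 0.001]
wrist_force: [0.7, -0.2, -0.4]
opening: 1.0
t 4.725 P [0.5041 0.0981 0.1898] xbear 64.29 offset [-0.0004 -0.0004  0.0028] spin -0.21 open 1.0 F [ 0.65 -0.22 -0.4 ]
```

View pics/s3b.png

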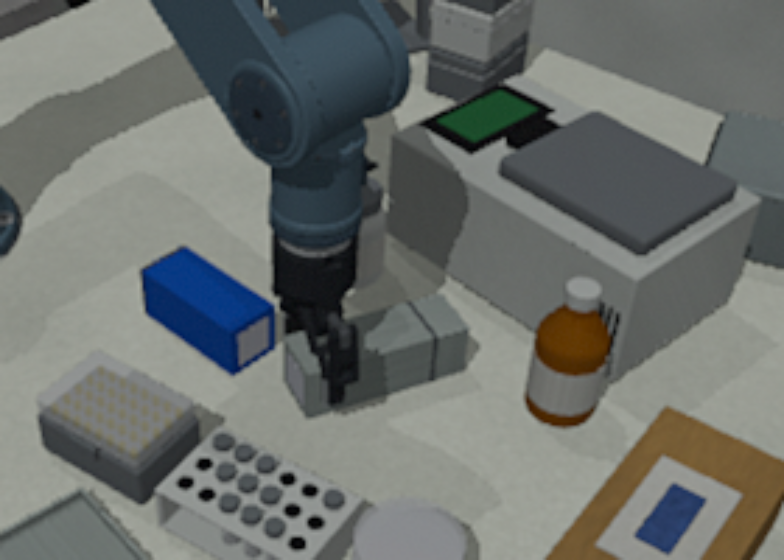

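The fingers straddle the can about 20 mm from its top end, at crop (330,360). I'll close lightly first.

```bash
python3 -m handwheel '[{"offset":[0,0,0],"spin":0,"grip":0.67},{"offset":[0,0,0],"spin":0,"grip":0.67},{"offset":[0,0,0],"spin":0,"grip":0.67},{"offset":[0,0,0],"spin":0,"grip":0.67},{"offset":[0,0,0],"spin":0,"grip":0.66}]'; python3 -c "
from h import *
print(ctrl.get_obs())"
```

```text
time_s: 5.4
eef_pos: [0.5042, 0.0978, 0.19]
eef_rot: [0.001, 0.847, 0.532, 0.001]
wrist_force: [-2.4, -0.3, 8.0]
opening: 0.668
{'time_s': 5.4, 'q': array([-3.98246711e-02,  3.54333813e-01,  1.89312892e+00, -9.07475784e-05,
        8.92178652e-01,  4.09647843e-01]), 'dq': array([-1.14548340e-03, -1.31488340e-04, -3.57107467e-05, -1.47259313e-03,
       -6.59373464e-04, -1.29246696e-03]), 'joint_efforts': array([-3.75440223e-01, -3.98955238e+01, -2.38187706e+01,  3.96713591e-02,
       -5.76147884e-01,  1.40148564e-01]), 'eef_pos': array([0.50421509, 0.09779237, 0.19003846]), 'eef_rot': array([5.80441121e-04, 8.46887799e-01, 5.31770724e-01, 7.84984191e-04]), 'wrist_force': array([-2.3977989 , -0.31852597,  8.0082982 ]), 'torque': array([0.08672177, 0.32101032, 0.14497307]), 'opening': 0.6682462441104352}
```

```bash
python3 -m handwheel '[{"offset":[0.001,0.003,0],"spin":-2.5,"grip":0.65},{"offset":[0.002,0.006,0],"spin":-5,"grip":0.65},{"offset":[0.004,0.010,0],"spin":-8,"grip":0.65},{"offset":[0.005,0.013,0],"spin":-11,"grip":0.65},{"offset":[0.006,0.016,0],"spin":-14,"grip":0.65},{"offset":[0.008,0.019,0],"spin":-17,"grip":0.65},{"offset":[0.009,0.0205,0],"spin":-18.7,"grip":0.65},{"offset":[0.009,0.0205,0],"spin":-18.7,"grip":0.65}]'
python3 - <<'E'
from h import *
delta([.5265,.097,.19],83)
a=pic('top','t4.png');b=pic('scene','s4.png')
cv2.imwrite('pics/s4b.png',cv2.resize(b['color'][60:260,150:430][:,:,::-1],(784,560)))
cv2.imwrite('pics/t4b.png',cv2.resize(a['color'][60:260,20:290][:,:,::-1],(799,592)))
E
```

```text
time_s: 6.4
eef_pos: [0.5269, 0.0968, 0.1901]
eef_rot: [0.001, 0.749, 0.662, 0.001]
wrist_force: [1.8, 0.2, 5.5]
opening: 0.672
t 6.4 P [0.5269 0.0968 0.1901] xbear 82.95 offset [ 0.0001 -0.0005  0.0001] spin -0.05 open 0.672 F [1.78 0.24 5.47]
```

View pics/s4b.png

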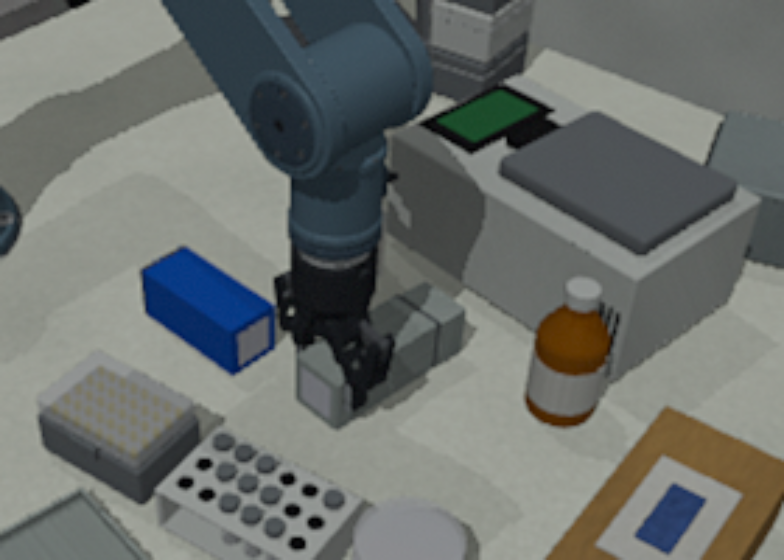

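View pics/t4b.png

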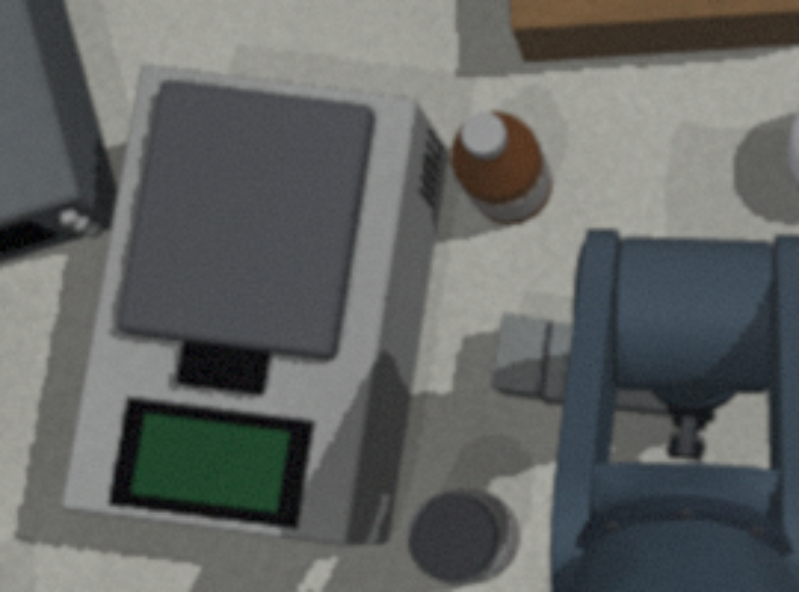

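The can now lies square to the panel, with its foot edge at top-crop (505,314)–(497,386). I'll check the distance to the panel.

```bash
python3 - <<'E'
from h import *
p=cams.camera('top');s=cams.camera('scene')
T=lambda a:np.array((a[0]/2.96+20,a[1]/2.96+60));S=lambda a:(a[0]/2.8+150,a[1]/2.8+60)
for v in((505,314),(497,386)):print(at_z(p,T(v),.058))
for v in((433,285),(466,307)):print('s',at_z(s,S(v),.058))
print('s0',at_z(s,S((464,343)),0.0))
# panel fit: cycler model corners, fit pose
from scipy.optimize import least_squares
T2=T;S1=lambda a:np.array((a[0]/3.2+190,a[1]/3.2+80))
ob=[(p,T((413,98)),1,-1,.14),(p,T((350,543)),-1,-1,.14),(p,T((143,65)),1,1,.14),(p,T((66,508)),-1,1,.14),(s,S1((600,250)),1,-1,.14),(s,S1((318,92)),-1,-1,.14),(s,S1((740,163)),1,1,.14),(p,T((388,542)),-1,-1,0)]
def f(v):
    r=[];c,sn=np.cos(v[2]),np.sin(v[2])
    for cam,uv,a,b,z in ob:
        r+=list(proj(cam,np.array([v[0]+c*.16*a-sn*.1*b,v[1]+sn*.16*a+c*.1*b,z]))-uv)
    return r
r=least_squares(f,[.57,.41,-.12]);print(r.x,np.degrees(r.x[2]),np.round(r.fun,1))
c,sn=np.cos(r.x[2]),np.sin(r.x[2])
print('panel mid',r.x[0]+sn*.1,r.x[1]-c*.1)
for P in((.5269,.0968),(.546,.248)):
    d=np.array(P)-r.x[:2];print('cyc frame',c*d[0]+sn*d[1],-sn*d[0]+c*d[1])
E
```

```text
[0.57398243 0.24155415 0.058     ]
[0.5188703  0.24718931 0.058     ]
s [0.53312258 0.25006839 0.058     ]
s [0.57763861 0.24404631 0.058     ]
s0 [5.73150489e-01 2.56789083e-01 1.11022302e-16]
[ 0.57292633  0.41333868 -0.13197177] -7.561425183120548 [ 1.4 -1.  -0.4  0.5 -1.4 -1.3 -1.9  0.2 -0.5  1.  -1.3 -1.5  0.6 -1.4
  2.5  0.4]
panel mid 0.5597674280065792 0.31420824034731654
cyc frame -0.0039730879967539295 -0.3198427287095351
cyc frame -0.004935434121402082 -0.1674441595235471
```

```bash
python3 -m handwheel '[{"offset":[0,0,-0.003],"spin":0,"grip":0.665},{"offset":[0,0,-0.006],"spin":0,"grip":0.665},{"offset":[0.001,0,-0.009],"spin":0,"grip":0.665},{"offset":[0.001,0,-0.010],"spin":0,"grip":0.665}]'
python3 - <<'E'
from h import *
delta([.5265,.097,.19],83)
b=pic('scene','s5.png')
cv2.imwrite('pics/s5b.png',cv2.resize(b['color'][130:230,230:370][:,:,::-1],(784,560),interpolation=cv2.INTER_CUBIC))
E
```

```text
time_s: 7.1
eef_pos: [0.5258, 0.0981, 0.1985]
eef_rot: [-0.0, 0.749, 0.662, -0.0]
wrist_force: [0.8, -0.5, -5.7]
opening: 0.671
t 7.1 P [0.5258 0.0981 0.1985] xbear 82.95 offset [-0.001   0.0008  0.0085] spin -0.05 open 0.671 F [ 0.77 -0.46 -5.69]
```

View pics/s5b.png

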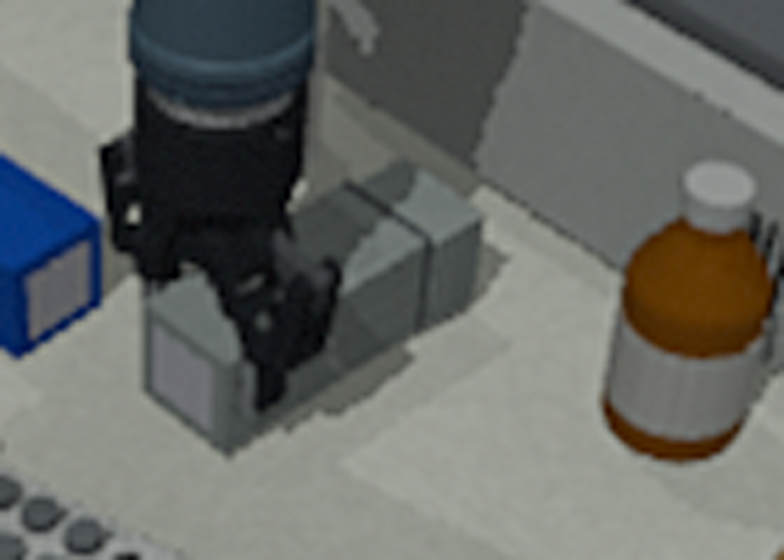

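Nearly the full weight (about 5.2 N) hangs on the gripper, so the can isn't pivoting in the pads. I'll loosen the grip bit by bit so the foot drops back to the bench.

```bash
for g in 1; do python3 -m handwheel '[{"offset":[0,0,0],"spin":0,"grip":0.672},{"offset":[0,0,0],"spin":0,"grip":0.672}]'; python3 -m handwheel '[{"offset":[0,0,0],"spin":0,"grip":0.677},{"offset":[0,0,0],"spin":0,"grip":0.677}]'; done
python3 - <<'E'
from h import *
print(ctrl.get_obs()['torque'])
b=pic('scene','s6.png')
cv2.imwrite('pics/s6b.png',cv2.resize(b['color'][130:230,230:370][:,:,::-1],(784,560),interpolation=cv2.INTER_CUBIC))
E
```

```text
time_s: 7.4
eef_pos: [0.526, 0.098, 0.1985]
eef_rot: [-0.0, 0.749, 0.662, -0.0]
wrist_force: [0.3, 0.4, -5.0]
opening: 0.676
time_s: 7.65
eef_pos: [0.5263, 0.098, 0.199]
eef_rot: [0.0, 0.749, 0.662, 0.0]
wrist_force: [-1.0, 1.0, -2.3]
opening: 0.681
[-0.11197036  0.06834721  0.0321313 ]
```

View pics/s6b.png

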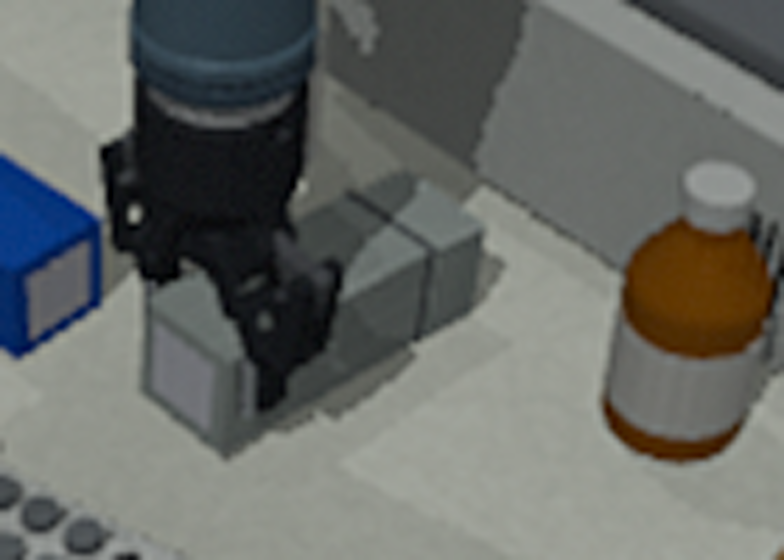

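The foot settled back (its corner dropped from crop row 163 to 175) and the load halved to about 2 N. At 0.677 the can pivots in the pads, so I'll follow the arc.

```bash
python3 -m handwheel '[{"offset":[0.004,0,-0.007],"spin":0,"grip":0.677},{"offset":[0.006,0,-0.013],"spin":0,"grip":0.677},{"offset":[0.009,0,-0.019],"spin":0,"grip":0.677},{"offset":[0.012,0,-0.025],"spin":0,"grip":0.677},{"offset":[0.015,0,-0.031],"spin":0,"grip":0.677},{"offset":[0.015,0,-0.031],"spin":0,"grip":0.677}]'
python3 - <<'E'
from h import *
delta([.5265,.097,.19],83)
b=pic('scene','s7.png')
cv2.imwrite('pics/s7b.png',cv2.resize(b['color'][130:230,230:370][:,:,::-1],(784,560),interpolation=cv2.INTER_CUBIC))
E
```

```text
time_s: 8.45
eef_pos: [0.5282, 0.1132, 0.2304]
eef_rot: [0.0, 0.749, 0.662, 0.0]
wrist_force: [0.4, 0.4, -3.2]
opening: 0.678
t 8.45 P [0.5282 0.1132 0.2304] xbear 82.95 offset [-0.0163  0.0002  0.0404] spin -0.05 open 0.678 F [ 0.36  0.41 -3.16]
```

View pics/s7b.png

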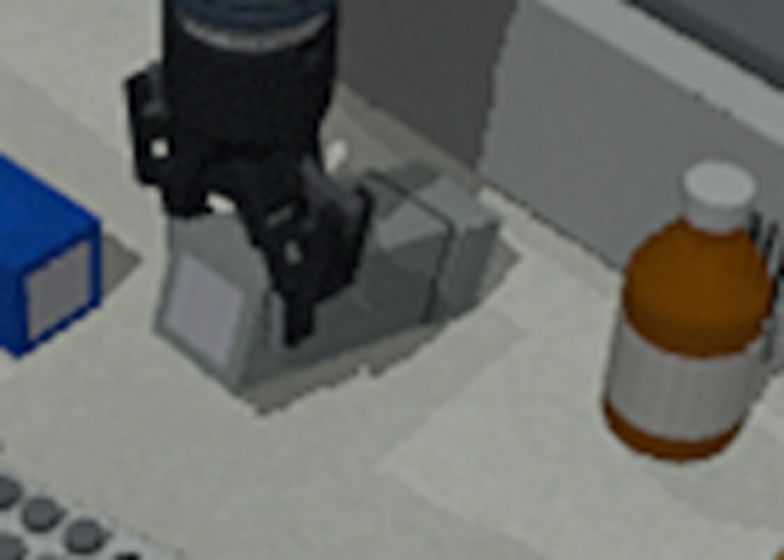

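```bash
python3 -m handwheel '[{"offset":[0.0045,0,-0.0065],"spin":0,"grip":0.677},{"offset":[0.009,0,-0.013],"spin":0,"grip":0.677},{"offset":[0.014,0,-0.0195],"spin":0,"grip":0.677},{"offset":[0.0195,0,-0.0255],"spin":0,"grip":0.677},{"offset":[0.025,0,-0.0315],"spin":0,"grip":0.677},{"offset":[0.031,0,-0.037],"spin":0,"grip":0.677},{"offset":[0.031,0,-0.037],"spin":0,"grip":0.677}]'
python3 - <<'E'
from h import *
delta([.5265,.097,.19],83)
b=pic('scene','s8.png')
cv2.imwrite('pics/s8b.png',cv2.resize(b['color'][130:230,230:370][:,:,::-1],(784,560),interpolation=cv2.INTER_CUBIC))
E
```

```text
time_s: 9.38
eef_pos: [0.5321, 0.1442, 0.2673]
eef_rot: [0.0, 0.749, 0.662, 0.001]
wrist_force: [1.3, -0.3, -1.2]
opening: 0.678
t 9.375 P [0.5321 0.1442 0.2673] xbear 82.96 offset [-0.0475  0.0002  0.0773] spin -0.04 open 0.678 F [ 1.29 -0.28 -1.17]
```

View pics/s8b.png

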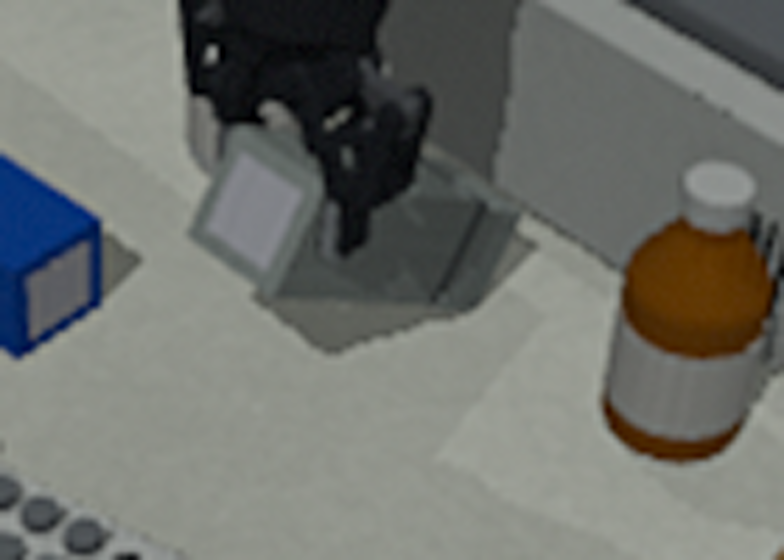

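The pivot corner stays at crop (470,310) and the tilt is about 34°. Continuing.

```bash
python3 -m handwheel '[{"offset":[0.006,0,-0.006],"spin":0,"grip":0.677},{"offset":[0.0125,0,-0.011],"spin":0,"grip":0.677},{"offset":[0.0195,0,-0.0155],"spin":0,"grip":0.677},{"offset":[0.0265,0,-0.020],"spin":0,"grip":0.677},{"offset":[0.0335,0,-0.024],"spin":0,"grip":0.677},{"offset":[0.041,0,-0.027],"spin":0,"grip":0.677},{"offset":[0.041,0,-0.027],"spin":0,"grip":0.677}]'
python3 - <<'E'
from h import *
delta([.5265,.097,.19],83)
b=pic('scene','s9.png')
cv2.imwrite('pics/s9b.png',cv2.resize(b['color'][120:230,230:384][:,:,::-1],(784,560),interpolation=cv2.INTER_CUBIC))
E
```

```text
time_s: 10.3
eef_pos: [0.5371, 0.185, 0.2942]
eef_rot: [0.0, 0.749, 0.662, 0.001]
wrist_force: [0.7, -0.7, -1.6]
opening: 0.676
t 10.3 P [0.5371 0.185  0.2942] xbear 82.97 offset [-8.870e-02  1.000e-04  1.042e-01] spin -0.03 open 0.676 F [ 0.65 -0.71 -1.61]
```

View pics/s9b.png

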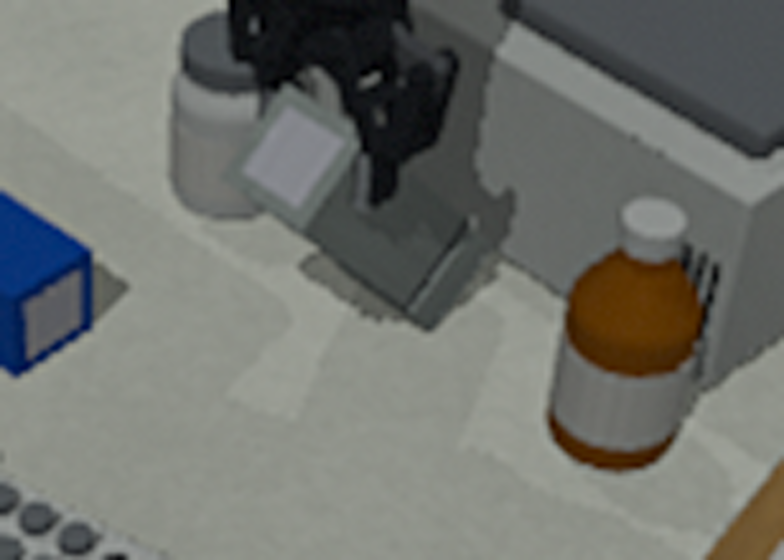

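```bash
python3 -m handwheel '[{"offset":[0.0075,0,-0.003],"spin":0,"grip":0.677},{"offset":[0.0155,0,-0.006],"spin":0,"grip":0.677},{"offset":[0.023,0,-0.008],"spin":0,"grip":0.677},{"offset":[0.031,0,-0.010],"spin":0,"grip":0.677},{"offset":[0.039,0,-0.0115],"spin":0,"grip":0.677},{"offset":[0.047,0,-0.013],"spin":0,"grip":0.677},{"offset":[0.047,0,-0.013],"spin":0,"grip":0.677}]'
python3 - <<'E'
from h import *
delta([.5265,.097,.19],83)
b=pic('scene','s10.png')
cv2.imwrite('pics/s10b.png',cv2.resize(b['color'][120:230,230:384][:,:,::-1],(784,560),interpolation=cv2.INTER_CUBIC))
E
```

```text
time_s: 11.22
eef_pos: [0.5426, 0.2318, 0.3067]
eef_rot: [-0.0, 0.749, 0.662, 0.0]
wrist_force: [0.9, 0.0, -1.5]
opening: 0.675
t 11.225 P [0.5426 0.2318 0.3067] xbear 82.97 offset [-0.1358  0.0005  0.1166] spin -0.03 open 0.675 F [ 0.93  0.01 -1.48]
```

View pics/s10b.png

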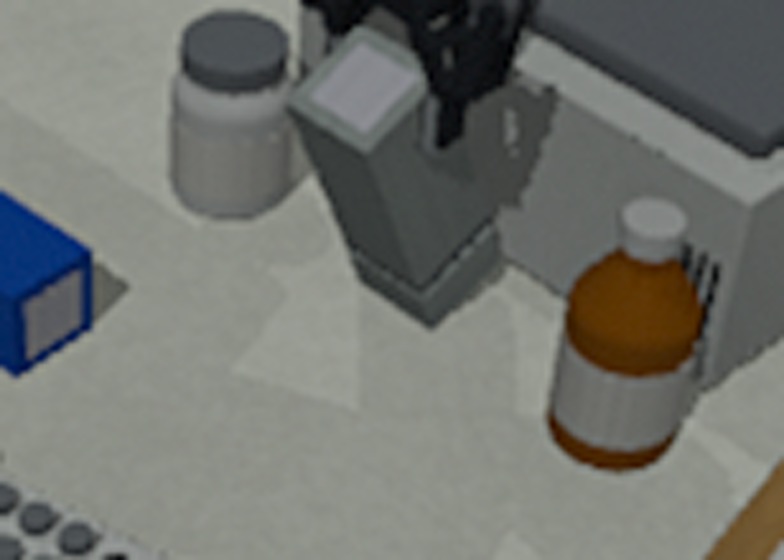

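```bash
python3 -m handwheel '[{"offset":[0.006,0,-0.001],"spin":0,"grip":0.677},{"offset":[0.012,0,-0.001],"spin":0,"grip":0.677},{"offset":[0.018,0,-0.001],"spin":0,"grip":0.677},{"offset":[0.024,0,-0.001],"spin":0,"grip":0.677},{"offset":[0.030,0,-0.0005],"spin":0,"grip":0.677},{"offset":[0.036,0,0],"spin":0,"grip":0.677},{"offset":[0.041,0,0.0005],"spin":0,"grip":0.677},{"offset":[0.045,0,0.001],"spin":0,"grip":0.677}]'
python3 - <<'E'
from h import *
delta([.5265,.097,.19],83)
b=pic('scene','s11.png')
cv2.imwrite('pics/s11b.png',cv2.resize(b['color'][120:230,230:384][:,:,::-1],(784,560),interpolation=cv2.INTER_CUBIC))
E
```

```text
time_s: 12.28
eef_pos: [0.5482, 0.276, 0.3056]
eef_rot: [0.0, 0.749, 0.662, 0.0]
wrist_force: [-0.7, -0.7, 0.5]
opening: 0.681
t 12.275 P [0.5482 0.276  0.3056] xbear 82.94 offset [-0.1803  0.0005  0.1156] spin -0.06 open 0.681 F [-0.75 -0.72  0.54]
```

View pics/s11b.png

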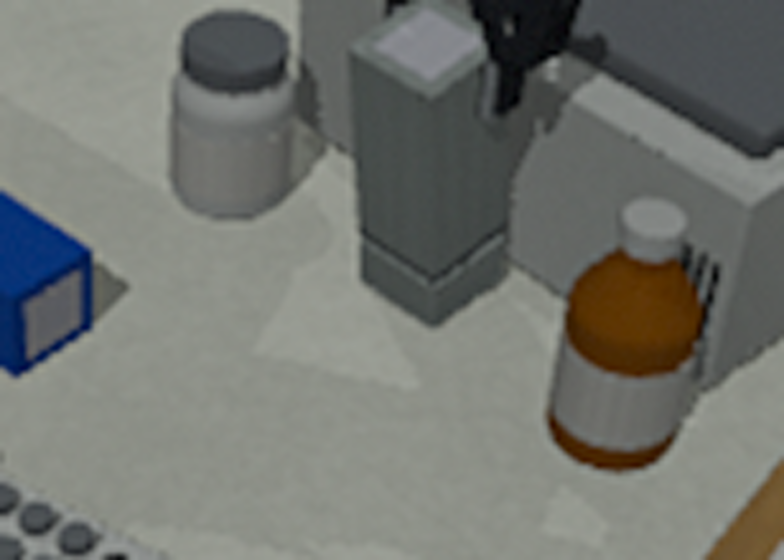

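The can looks nearly upright, with its base corner at crop (432,325). One last small push, then open so it settles.

```bash
python3 -m handwheel '[{"offset":[0.003,0,0.0005],"spin":0,"grip":0.677},{"offset":[0.005,0,0.001],"spin":0,"grip":0.677},{"offset":[0.005,0,0.001],"spin":0,"grip":0.69},{"offset":[0.005,0,0.001],"spin":0,"grip":0.75},{"offset":[0.005,0,0.001],"spin":0,"grip":1},{"offset":[0.005,0,0.001],"spin":0,"grip":1},{"offset":[0.005,0,0.001],"spin":0,"grip":1},{"offset":[0.005,0,0.001],"spin":0,"grip":1}]'
python3 - <<'E'
from h import *
delta([.5265,.097,.19],83)
b=pic('scene','s12.png');a=pic('top','t12.png')
cv2.imwrite('pics/s12b.png',cv2.resize(b['color'][110:220,230:384][:,:,::-1],(784,560),interpolation=cv2.INTER_CUBIC))
for t in ('can','cover','can_seat'): print(t,landmark_of(b,t))
E
```

```text
time_s: 13.32
eef_pos: [0.5488, 0.2805, 0.3047]
eef_rot: [0.0, 0.749, 0.662, 0.0]
wrist_force: [0.5, 0.4, -0.5]
opening: 1.003
t 13.325 P [0.5488 0.2805 0.3047] xbear 82.93 offset [-0.1849  0.0005  0.1147] spin -0.07 open 1.003 F [ 0.53  0.44 -0.54]
can [{'uv': [317.8, 175.3], 'confidence': 0.6}]
cover [{'uv': [344.0, 158.8], 'confidence': 0.73}, {'uv': [315.7, 169.1], 'confidence': 0.71}, {'uv': [206.4, 161.5], 'confidence': 0.67}, {'uv': [313.9, 175.8], 'confidence': 0.66}]
can_seat [{'uv': [310.9, 170.5], 'confidence': 0.66}]
```

View pics/s12b.png

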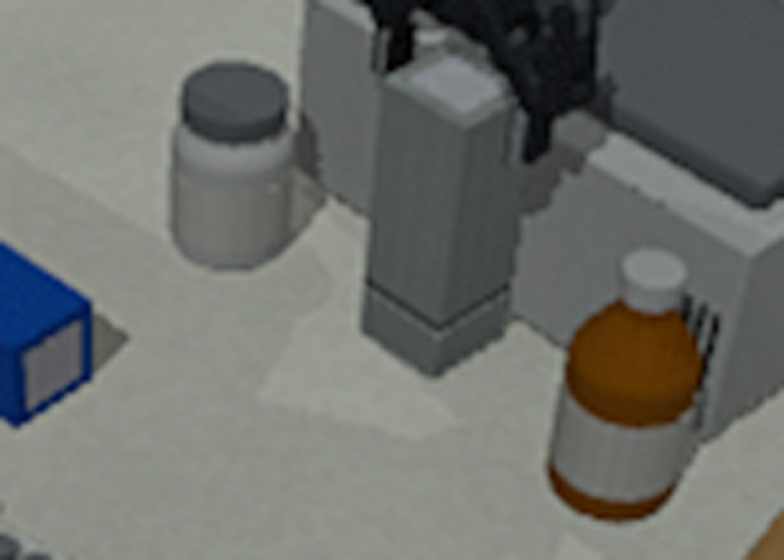

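View pics/t12.png

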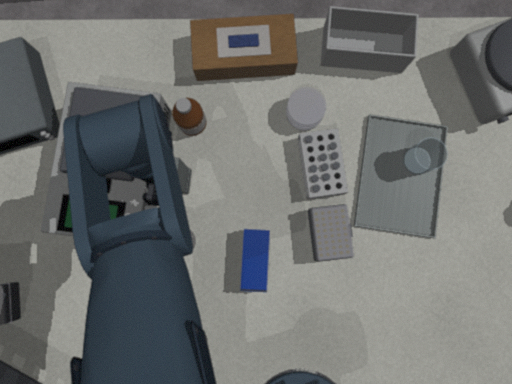

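```bash
python3 - <<'E'
from h import *
s=cams.camera('scene')
S=lambda a:np.array((a[0]*154/784+230,a[1]*110/560+110))
I=lambda u:((u[0]-230)*784/154,(u[1]-110)*560/110)
b=at_z(s,S((433,378)),0);print(b)
print('expected seam/top of vertical edge',I(proj(s,b+[0,0,.034])),I(proj(s,b+[0,0,.17])))
b2=at_z(s,S((362,330)),0);print(b2,I(proj(s,b2+[0,0,.034])),I(proj(s,b2+[0,0,.17])))
b3=at_z(s,S((503,338)),0);print(b3,I(proj(s,b3+[0,0,.034])),I(proj(s,b3+[0,0,.17])))
n=np.array([np.sin(.132),np.cos(.132),0])
for lean in (0,.03,.06,.09,.12,.15):print(lean,I(proj(s,b+n*.17*np.sin(lean)+[0,0,.17*np.cos(lean)])), I(proj(s,b2+n*.17*np.sin(lean)+[0,0,.17*np.cos(lean)])))
E
```

```text
[0.57611774 0.24943276 0.        ]
expected seam/top of vertical edge (np.float64(439.0835431104962), np.float64(331.5447545895172)) (np.float64(466.0099397719421), np.float64(125.92899051787441))
[ 5.21806136e-01  2.55965639e-01 -1.11022302e-16] (np.float64(366.574458025594), np.float64(283.7667432838695)) (np.float64(386.76963216632146), np.float64(79.65760833253513))
[0.5859112  0.30383689 0.        ] (np.float64(510.29652975398324), np.float64(291.78097543520016)) (np.float64(542.5189074026189), np.float64(87.67204772673817))
0 (np.float64(466.0099397719421), np.float64(125.92899051787441)) (np.float64(386.76963216632146), np.float64(79.65760833253513))
0.03 (np.float64(472.8655627752272), np.float64(122.23911166673338)) (np.float64(393.62657642272933), np.float64(76.17268799319876))
0.06 (np.float64(479.6485422100913), np.float64(118.82052356287244)) (np.float64(400.419989262285), np.float64(72.95509360705624))
0.09 (np.float64(486.35146162666916), np.float64(115.67523464911616)) (np.float64(407.1424113612986), np.float64(70.00665609077647))
0.12 (np.float64(492.96712405799815), np.float64(112.80482539933205)) (np.float64(413.7865865581558), np.float64(67.32879168285916))
0.15 (np.float64(499.488561833204), np.float64(110.21045478452467)) (np.float64(420.3454720279086), np.float64(64.9225082931696))
```

The near edge's top sits at crop (463,128), against (466,126) predicted for vertical, so the can is upright. Its centre is at about -0.133 in the cycler's y. Next I grip firmly and draw the cover up.

```bash
python3 -m handwheel '[{"offset":[0,0,0],"spin":0,"grip":0.7},{"offset":[0,0,0],"spin":0,"grip":0.7},{"offset":[0,0,0],"spin":0,"grip":0.66},{"offset":[0,0,0],"spin":0,"grip":0.64},{"offset":[0,0,0],"spin":0,"grip":0.62},{"offset":[0,0,-0.004],"spin":0,"grip":0.62},{"offset":[0,0,-0.009],"spin":0,"grip":0.62},{"offset":[0,0,-0.015],"spin":0,"grip":0.62}]'
python3 - <<'E'
from h import *
delta([.5488,.2805,.455],83)
b=pic('scene','s13.png')
cv2.imwrite('pics/s13b.png',cv2.resize(b['color'][110:220,230:384][:,:,::-1],(784,560),interpolation=cv2.INTER_CUBIC))
E
```

```text
time_s: 14.62
eef_pos: [0.5487, 0.2805, 0.3198]
eef_rot: [-0.0, 0.749, 0.662, -0.0]
wrist_force: [-0.1, -0.1, -1.6]
opening: 0.671
t 14.625 P [0.5487 0.2805 0.3198] xbear 82.93 offset [-0.000e+00  1.000e-04 -1.352e-01] spin -0.07 open 0.671 F [-0.07 -0.06 -1.56]
```

View pics/s13b.png

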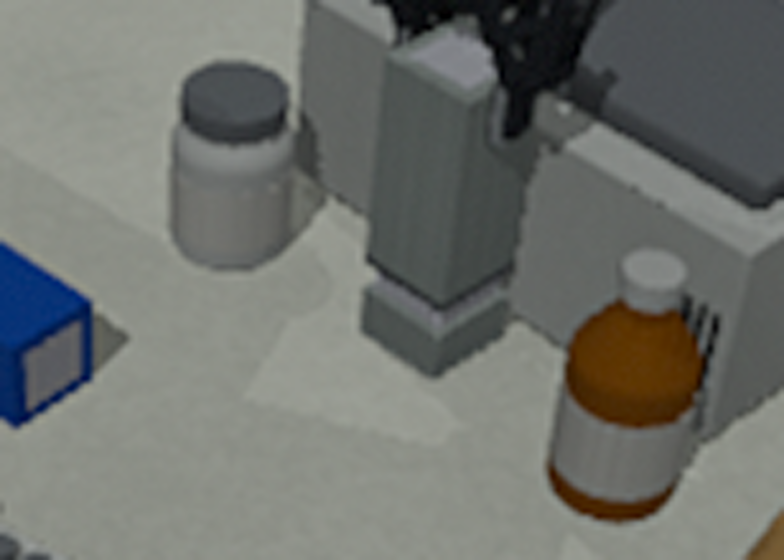

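The cover is rising cleanly and the sleeve shows at crop (435,315). The can's base corner is still at (433,378). I'll draw it the rest of the way.

```bash
python3 -m handwheel '[{"offset":[0,0,-0.010],"spin":0,"grip":0.62},{"offset":[0,0,-0.022],"spin":0,"grip":0.62},{"offset":[0,0,-0.035],"spin":0,"grip":0.62},{"offset":[0,0,-0.050],"spin":0,"grip":0.62},{"offset":[0,0,-0.065],"spin":0,"grip":0.62},{"offset":[0,0,-0.080],"spin":0,"grip":0.62},{"offset":[0,0,-0.095],"spin":0,"grip":0.62},{"offset":[0,0,-0.110],"spin":0,"grip":0.62},{"offset":[0,0,-0.125],"spin":0,"grip":0.62},{"offset":[0,0,-0.140],"spin":0,"grip":0.62},{"offset":[0,0,-0.150],"spin":0,"grip":0.62},{"offset":[0,0,-0.150],"spin":0,"grip":0.62}]'
python3 - <<'E'
from h import *
delta([.5488,.2805,.455],83)
b=pic('scene','s14.png')
cv2.imwrite('pics/s14b.png',cv2.resize(b['color'][60:260,150:430][:,:,::-1],(784,560),interpolation=cv2.INTER_CUBIC))
E
```

```text
time_s: 16.18
eef_pos: [0.5489, 0.2806, 0.4708]
eef_rot: [0.0, 0.749, 0.662, 0.001]
wrist_force: [-0.1, -0.7, -1.7]
opening: 0.673
t 16.175 P [0.5489 0.2806 0.4708] xbear 82.93 offset [-0.0001 -0.0001  0.0158] spin -0.07 open 0.673 F [-0.1  -0.73 -1.75]
```

View pics/s14b.png

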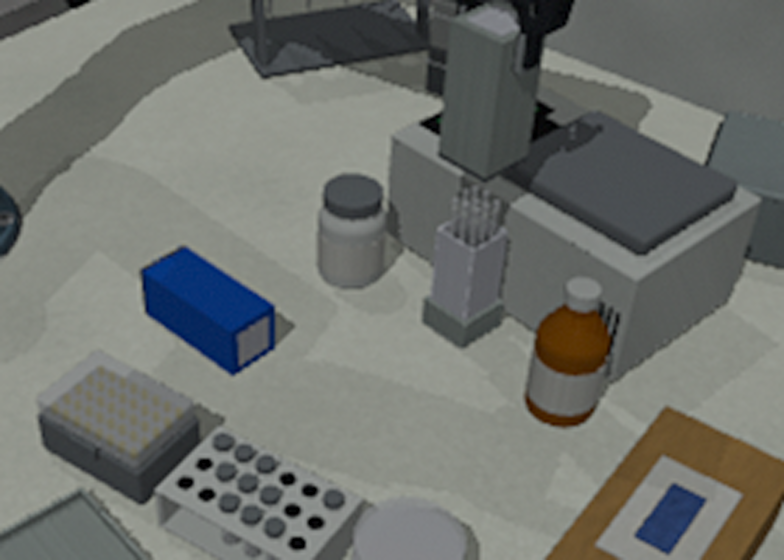

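The cover is clear and the inner can is standing. Next I work out the move to the free part of the tray.

```bash
python3 - <<'E'
from h import *
delta([.5085,-.220,.42],80.5); print(ctrl.get_obs()['q'])
E
```

```text
t 16.225 P [0.5487 0.2806 0.4698] xbear 82.93 offset [-0.5017  0.0217  0.0498] spin 2.43 open 0.668 F [ 0.02 -0.1  -0.98]
[ 2.80338812e-01  2.26881999e-01  1.42134255e+00 -9.85901205e-06
  1.49307339e+00  4.03763912e-01]
```

```bash
python3 -m handwheel '[{"offset":[-0.015,0.001,0],"spin":0,"grip":0.62},{"offset":[-0.040,0.002,0],"spin":0,"grip":0.62},{"offset":[-0.075,0.004,0],"spin":0,"grip":0.62},{"offset":[-0.115,0.006,0],"spin":0.5,"grip":0.62},{"offset":[-0.155,0.007,0],"spin":1,"grip":0.62},{"offset":[-0.195,0.009,0],"spin":1,"grip":0.62},{"offset":[-0.235,0.011,0.01],"spin":1.5,"grip":0.62},{"offset":[-0.275,0.012,0.015],"spin":1.5,"grip":0.62},{"offset":[-0.315,0.014,0.02],"spin":2,"grip":0.62},{"offset":[-0.355,0.016,0.025],"spin":2,"grip":0.62},{"offset":[-0.395,0.018,0.03],"spin":2,"grip":0.62},{"offset":[-0.430,0.019,0.035],"spin":2.4,"grip":0.62},{"offset":[-0.460,0.020,0.04],"spin":2.4,"grip":0.62},{"offset":[-0.485,0.021,0.045],"spin":2.4,"grip":0.62},{"offset":[-0.502,0.022,0.05],"spin":2.4,"grip":0.62},{"offset":[-0.502,0.022,0.05],"spin":2.4,"grip":0.62},{"offset":[-0.502,0.022,0.05],"spin":2.4,"grip":0.62}]'
python3 - <<'E'
from h import *
delta([.5085,-.22,.275],80.5)
b=pic('scene','s15.png')
cv2.imwrite('pics/s15b.png',cv2.resize(b['color'][:,:,::-1],(784,588),interpolation=cv2.INTER_CUBIC))
E
```

```text
time_s: 18.35
eef_pos: [0.5087, -0.2198, 0.4196]
eef_rot: [-0.0, 0.763, 0.646, 0.0]
wrist_force: [0.1, 0.0, -2.5]
opening: 0.671
t 18.35 P [ 0.5087 -0.2198  0.4196] xbear 80.54 offset [-0.0003 -0.0002  0.1446] spin 0.04 open 0.671 F [ 0.1   0.01 -2.46]
```

View pics/s15b.png

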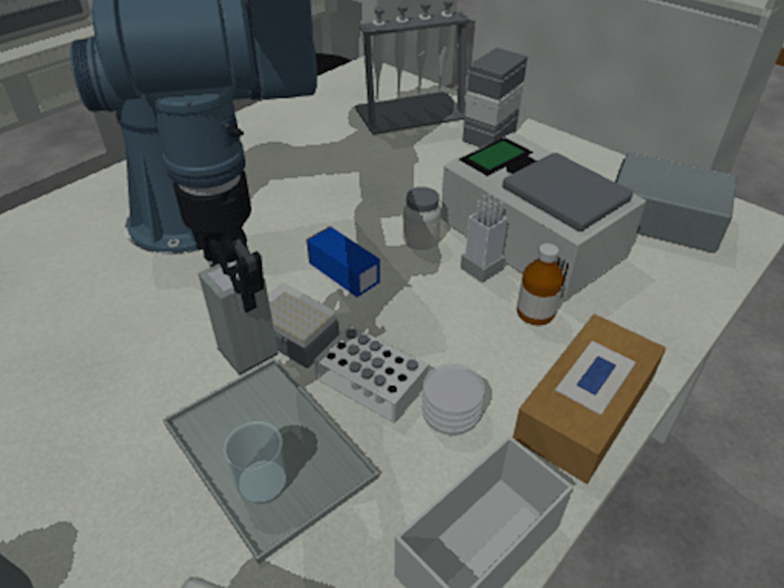

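```bash
python3 -m handwheel '[{"offset":[0,0,0.02],"spin":0,"grip":0.62},{"offset":[0,0,0.045],"spin":0,"grip":0.62},{"offset":[0,0,0.07],"spin":0,"grip":0.62},{"offset":[0,0,0.095],"spin":0,"grip":0.62},{"offset":[0,0,0.115],"spin":0,"grip":0.62},{"offset":[0,0,0.128],"spin":0,"grip":0.62},{"offset":[0,0,0.136],"spin":0,"grip":0.62},{"offset":[0,0,0.138],"spin":0,"grip":0.62},{"offset":[0,0,0.138],"spin":0,"grip":0.62}]'
python3 - <<'E'
from h import *
delta([.5085,-.22,.275],80.5)
b=pic('scene','s16.png')
cv2.imwrite('pics/s16b.png',cv2.resize(b['color'][150:384,60:360][:,:,::-1],(769,600),interpolation=cv2.INTER_CUBIC))
E
```

```text
time_s: 19.52
eef_pos: [0.509, -0.2204, 0.2823]
eef_rot: [0.0, 0.763, 0.646, 0.0]
wrist_force: [1.0, 0.0, -1.6]
opening: 0.675
t 19.525 P [ 0.509  -0.2204  0.2823] xbear 80.53 offset [ 0.0003 -0.0006  0.0073] spin 0.03 open 0.675 F [ 0.98  0.   -1.64]
```

View pics/s16b.png

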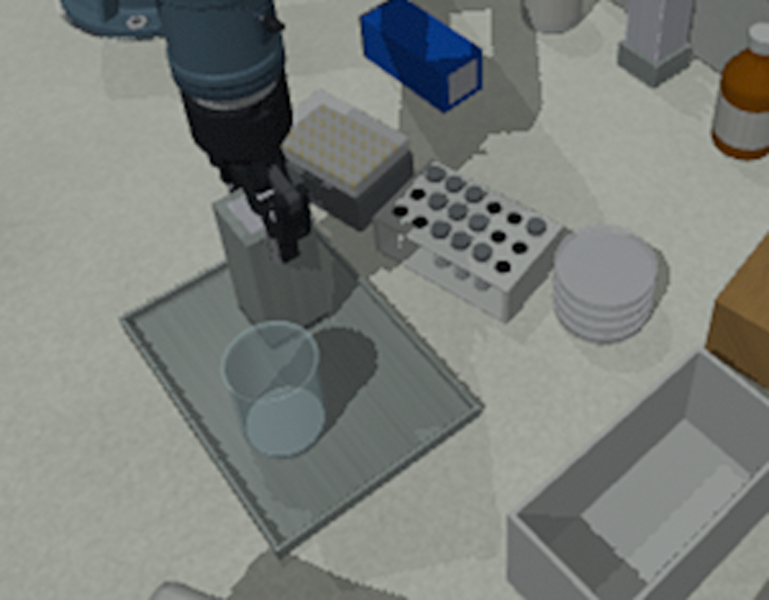

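```bash
python3 -m handwheel '[{"offset":[0,0,0.002],"spin":0,"grip":0.62},{"offset":[0,0,0.004],"spin":0,"grip":0.62},{"offset":[0,0,0.0055],"spin":0,"grip":0.62},{"offset":[0,0,0.0065],"spin":0,"grip":0.62},{"offset":[0,0,0.0065],"spin":0,"grip":0.62}]'; python3 -m handwheel '[{"offset":[0,0,0.001],"spin":0,"grip":0.62},{"offset":[0,0,0.001],"spin":0,"grip":0.62}]';
```

```text
time_s: 20.2
eef_pos: [0.5087, -0.2203, 0.2751]
eef_rot: [-0.0, 0.763, 0.646, -0.0]
wrist_force: [0.2, -0.8, -2.0]
opening: 0.671
time_s: 20.45
eef_pos: [0.5089, -0.2204, 0.2749]
eef_rot: [0.0, 0.763, 0.646, -0.0]
wrist_force: [-2.4, 1.8, 5.9]
opening: 0.668
```

Contact came at TCP z 0.275, as predicted. Releasing now.

```bash
python3 -m handwheel '[{"offset":[0,0,-0.0005],"spin":0,"grip":0.66},{"offset":[0,0,-0.0005],"spin":0,"grip":0.68},{"offset":[0,0,-0.0005],"spin":0,"grip":0.72},{"offset":[0,0,-0.0005],"spin":0,"grip":1},{"offset":[0,0,-0.0005],"spin":0,"grip":1},{"offset":[0,0,-0.0005],"spin":0,"grip":1},{"offset":[0,0,-0.0005],"spin":0,"grip":1}]'
python3 - <<'E'
from h import *
b=pic('scene','s17.png')
cv2.imwrite('pics/s17b.png',cv2.resize(b['color'][150:384,60:360][:,:,::-1],(769,600),interpolation=cv2.INTER_CUBIC))
E
```

```text
time_s: 21.32
eef_pos: [0.5088, -0.2203, 0.2747]
eef_rot: [0.0, 0.763, 0.646, 0.0]
wrist_force: [1.2, -1.0, 0.1]
opening: 0.999
```

View pics/s17b.png

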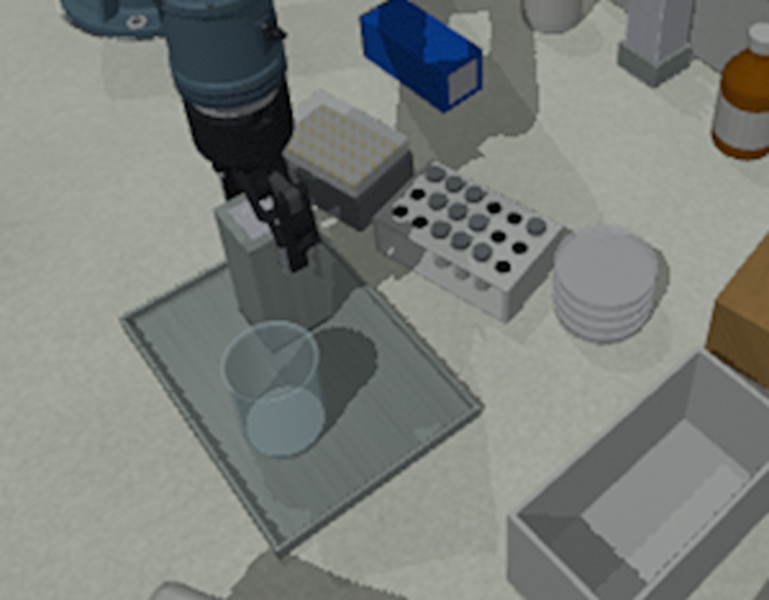

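The cover stands on the tray with its bottom corner near crop (275,325), and the fingers are open. I'll retreat straight up and then clear of the view.

```bash
python3 -m handwheel '[{"offset":[0,0,-0.015],"spin":0,"grip":1},{"offset":[0,0,-0.04],"spin":0,"grip":1},{"offset":[0,0,-0.08],"spin":0,"grip":1},{"offset":[0,0,-0.13],"spin":0,"grip":1},{"offset":[-0.05,0,-0.16],"spin":0,"grip":1},{"offset":[-0.1,-0.06,-0.16],"spin":0,"grip":1},{"offset":[-0.14,-0.1,-0.16],"spin":0,"grip":1},{"offset":[-0.14,-0.1,-0.16],"spin":0,"grip":1},{"offset":[-0.14,-0.1,-0.16],"spin":0,"grip":1}]'
python3 - <<'E'
from h import *
delta([.5,-.3,.4]);b=pic('scene','s18.png');a=pic('top','t18.png')
cv2.imwrite('pics/s18b.png',cv2.resize(b['color'][:,:,::-1],(784,588),interpolation=cv2.INTER_CUBIC))
cv2.imwrite('pics/t18b.png',cv2.resize(a['color'][:,:,::-1],(784,588),interpolation=cv2.INTER_CUBIC))
for p in(a,b):
  for t in('can','cover','can_seat','beaker'):print(t,[(np.round(x['uv']),round(x['confidence'],2)) for x in landmark_of(p,t)])
E
```

```text
time_s: 22.5
eef_pos: [0.3867, -0.3423, 0.4357]
eef_rot: [0.001, 0.764, 0.646, 0.0]
wrist_force: [1.4, -0.5, 0.8]
opening: 0.998
t 22.5 P [ 0.3867 -0.3423  0.4357] xbear 80.42 offset [0.0606 0.1046 0.0357] spin None open 0.998 F [ 1.36 -0.52  0.84]
can [(array([180., 178.]), 0.61)]
cover [(array([255., 289.]), 0.92), (array([389., 195.]), 0.66)]
can_seat [(array([172., 177.]), 0.79)]
beaker [(array([176., 178.]), 0.65), (array([416., 162.]), 0.64)]
can [(array([316., 176.]), 0.7)]
cover [(array([168., 277.]), 0.69), (array([208., 160.]), 0.56)]
can_seat [(array([312., 167.]), 0.89)]
beaker [(array([169., 314.]), 0.67)]
```

View pics/s18b.png

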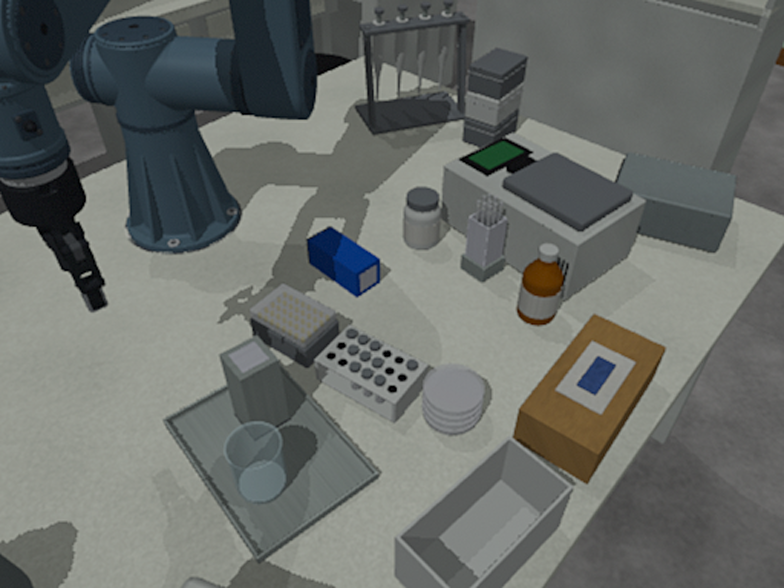

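View pics/t18b.png

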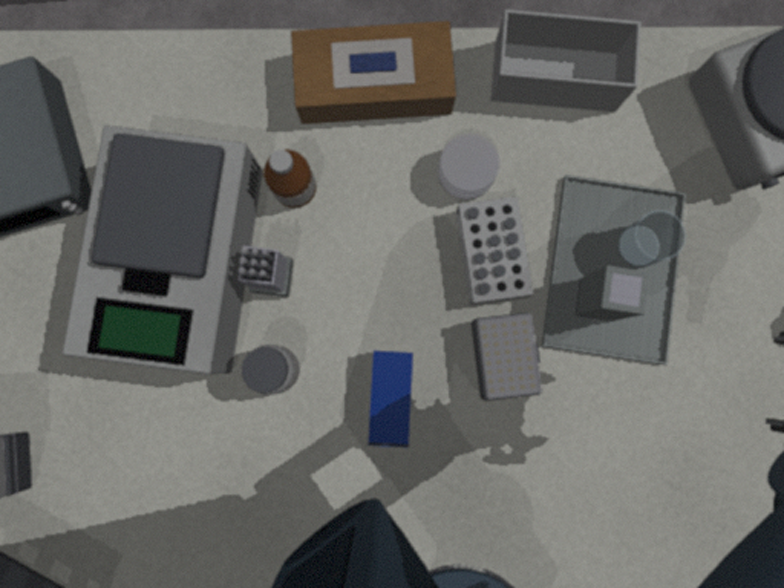

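```bash
python3 - <<'E'
from h import *
a=cams.camera('top');b=cams.camera('scene')
print('cover base',at_z(a,(389,195),.004),at_z(b,(168,277),.004))
print('cover top',at_z(a,(408,189.5),.14), at_z(b,(250*512/784,357*512/784),.14))
x,y,th=.57293,.41334,-.13197;c,s=np.cos(th),np.sin(th)
for P in(at_z(a,(180,178),0),at_z(b,(316,176),0),at_z(a,(172,177),.034),at_z(b,(312,167),.034)):
    d=P[:2]-[x,y];print('can',np.round(P,3),'cyc',round(c*d[0]+s*d[1],3),round(-s*d[0]+c*d[1],3))
for n,t in(('top18','t18'),):
    p=cv2.imread('pics/t18.png').astype(int);q=cv2.imread('pics/top1.png').astype(int)
E
```

```text
cover base [ 0.51012437 -0.21995219  0.004     ] [ 0.51409715 -0.23196581  0.004     ]
cover top [ 0.50781671 -0.21910677  0.14      ] [ 0.51241599 -0.21894851  0.14      ]
can [0.555 0.275 0.   ] cyc 0.001 -0.139
can [0.557 0.281 0.   ] cyc 0.002 -0.134
can [0.553 0.288 0.034] cyc -0.003 -0.127
can [0.546 0.27  0.034] cyc -0.007 -0.145
```

The checks agree within what the detectors can resolve, so I'm handing in.

```bash
python3 -c "
from h import *
print(ctrl.hand_in(), ctrl.get_obs()['time_s'])"
```

```text
the job is handed in; nothing more can be done
the job is handed in; nothing more can be done
```

The can stands upright with its back to the cycler's side panel. The cover stands open end down on the tray beside the beaker. I handed in shortly after 22.6 s on the robot clock; no verdict was reported.

**What I did:** I gripped the cover near its top end and turned the can square to the panel while it lay. I then tipped it up about its foot edge with a light grip so it could pivot in the pads, and let it stand by itself. After that I drew the cover straight up and set it on the tray.

**Last checks:**
- **Can:** Its near edge matched a vertical line to within about 3 enlarged pixels, checked before the cover came off; it had not visibly moved in later pictures. Its centre measures -0.134 to -0.139 m in the cycler's y (allowed -0.154 to -0.12).
- **Cover:** It touched the tray floor at the predicted height. In the top picture its base (0.510, -0.220) and top (0.508, -0.219) line up, so it is upright.
- **Other things:** By eye, the bystanders look where they were, and the robot was well clear of everything.

**What disagreed:**
- On the first lift the can stuck in the pads, and the foot rose by what I judge to be under 10 mm. It dropped back when I loosened the grip.
- The network's can-seat points gave y of -0.127 and -0.145 m, and its scene-view cover base was about 12 mm off the top view. I put both down to detector error.

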